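# Change over the sample in the gravity locating fixture

## Robot

A 6-joint arm with a two-finger parallel gripper is mounted at the origin on a cart in front of the work surface, level with it; the furniture and walls round the work are solid. World frame = base frame: x ahead of the robot, y to its left, z up, the work surface at z = 0. Lengths are in m, angles in rad, forces in N, time in s.
With the tool pointing down it reaches from about 0.15 to 0.775 m from the base axis. Payload 6.1 kg.
Tool frame: the origin (TCP) lies at the very end of the fingers, on their centre line; the grasp point (between the pads) lies 19 mm behind it; z points along the fingers, y is the line along which they close (so a half turn about z gives the same grasp; the last joint's range is limited). The gripper opens to 85 mm and grips with 20 to 120 N. Pads are 22 mm wide; open, the fingers measure 114 mm over their backs; the gripper's body (76 mm by 85 mm) begins 54 mm behind the grasp point. The pads swing forward as they close: fully open they stand 13 mm farther back than shut.
Start: joints at [1.111, 0.126, -0.04, 1.405, 0, 1.571], TCP at [0.233, 0.47, 0.231] pointing down, gripper open.
Joint ranges: [-2.72, 2.72], [-0.95, 1.95], [-1.27, 1.35], [-1.78, 2.02], [-1.46, 1.47], [-3.14, 3.14]. Speed limits (rad/s): [2.39, 2.39, 3.01, 3.14, 3.14, 3.14].

## Interface

Orientations are given as a 3x3 rotation matrix whose columns are the frame's x, y, z axes.
In Python, from bench import bot, imaging gives the robot as it stands.
- The arm moves only by the shell command python3 -m creep 'ROWS'. ROWS is JSON, a list of rows, each a list of 5 numbers: the shift along the tool's x, y, z in units of 40 mm (1.0 is 40 mm), then the turn about the tool's z in units of 5 degrees (1.0 is 5 degrees), then the closure, from -1 (fully open) to 1 (shut). A call has 1 to 10 rows; each row is the pose to reach, as a shift and turn from the pose commanded when the call began, along the tool's axes at that moment; what a row does not reach only later rows make up. A row lasts 1/12 s, in which the tool goes at most 41.7 mm and 7.16 degrees, less where a joint would pass 70% of its speed; a pose out of reach is approached as far as the arm can. A call with a gripper value outside its range is refused whole. The fingers move at their own pace and stop on an object; the grip force is fixed at half the most. Time passes only in rows, so rows that repeat a pose let the fingers close. It gives the time, the measured TCP pose, the force, the opening and the grip force at its end, in the units of the state.
- bot.get_obs(): the state, without advancing time (a new reading comes with each control period).
- imaging.camera(name): name is "scene" or "top" or "wrist"; returns the picture (400x640x3 uint8, red, green, blue); there is no depth.
- imaging.calibration(name): a dict with "fx", "fy", "cx", "cy" (pixels), "k1" (the pictures are not rectified: a ray, as slopes to the right and down, at radius r is drawn at 1 + k1 r^2 times it, then the intrinsics apply), "cam_to_world" (4x4, takes a point from camera to world coordinates). Camera axes: x right, y down, z forward; pixel columns grow to the right and rows downward; lengths in m; the calibration is good to about 2 mm. A picture is of the moment at which its call begins: read the wrist's pose just before it. calibration takes no time and is no camera call; for the wrist camera it gives the pose at the moment of the call.
- bot.sign_off(): hands the job in; it is judged then, once.
Trained networks look in the newest picture that a camera, given by its name, has taken for a name from the list of things; names that differ only in an ending like _2 or _b are one class to them, and where a whole thing is asked for, a point or a joint stands for the part that bears it (a point fixed in the world has none). Each returns a list of dicts, best first, with "conf" (0 to 1); they miss things now and then, are a little off and sometimes report something else, mostly with a low value. They report only what shows in the picture. A call takes as long as a camera call. They do not tell look-alikes from the thing itself.
- imaging.look_for(camera, target): "box" ([left, top, right, bottom] as shares, 0 to 1, of the picture: columns of its width, rows of its height, round what is visible of it).
- imaging.spot_point(camera, target): "position" ([column, row] as shares, 0 to 1, of the picture: columns of its width, rows of its height: a listed point, or the origin of a listed thing).
The state is a dict: "clock": time; "q": joint angles; "qd": joint speeds; "joint_torque": joint torques, N m; "ee_pos": TCP position; "orientation": TCP orientation; "contact_force": force on the tool from outside, world axes, zero at the start; "ft_torque": the same for the moment, N m; "opening": finger opening in m; "grasp_force": force on a finger pad.
Only numpy, scipy, OpenCV 4.12 (cv2) and the standard library are available. Lean on these libraries where they do the work, as an engineer would, in place of code of your own. Each camera call takes 0.05 s, during which the arm holds its last target. There are 200 camera calls.

## Task

Change over the sloping fixture: slide its red keeper up the slope out of the way, lift the finished cube out of the low corner and set it in the blue tray. Then set the flatter sample block flat on the white plate, high up and well clear of both fences, with its long sides running up the slope alongside the keeper's rail, and let go so that it slides home into the corner by itself, without being pushed or dropped; finally slide the keeper back down until its pad meets the block. Leave the jar, the bolt and the tape measure where they are.

Things in the scene. Friction and masses are not known exactly. Their poses are not given: they have to be found in the camera images.
- nest: inclined white plate with two aluminium fences. Origin: the low locating corner, where the fences' inner faces meet the plate's surface. x runs up the slope along one fence and the keeper's rail (rises 0.39 m per m), y up the slope along the other fence (rises 0.27 m per m), z is the plate's normal, 28 degrees from vertical. Fences 12 mm thick: 22 mm high at x < 0, 14 mm high at y < 0
- plate_mid (a point): middle of the white low-friction surface, at nest x = 111, y = 84, z = 0 mm; the surface spans nest x 0 to 222, y 0 to 168 mm. A plastic block let go on it slides at once towards low x and low y, into the corner. The highest corner stands 0.18 m above the table. The keeper's rail lies outside the fence, at nest y = -40 mm, at most 12 mm high
- keeper (a joint): position (m) of the red keeper along its rail, 0 to 0.125, growing up the slope (nest x). Its rubber pad faces down the slope at nest x = 45 mm + this value, from y = 13 to 43 mm, 17 to 31 mm above the plate; the aluminium arm behind it (18 mm along x with the pad) crosses the fence and ends at y = 45 mm. It stays where it is left; about 2 N moves it
- keeper_grip (a point): grip post of the keeper: a red pin, 16 mm diameter, square to the plate, on the red carriage (40 mm along x, 34 mm along y). The point is on its axis, 52 mm above the plate's plane, 21 mm below the pin's top and 24 mm above the carriage's top; it lies at nest x = 65 mm + joint value, y = -44 mm
- finished_mid (a point): centre of the finished sample, a 50 mm cube of sawn mottled plastic, 0.13 kg, sitting in the low corner with its faces along the nest's axes at the start
- blank_mid (a point): centre of the new sample, a flatter block of sawn mottled plastic, 48 mm (its x) by 62 mm (its y, the long side) by 36 mm high (its z), about 0.1 kg, lying on the table; home in the corner its centre is at nest x = 31, y = 24, z = 18 mm
- blank: the same new block; origin at the centre of its underside, axes as for blank_mid
- finished: the same finished cube; origin at the centre of its underside
- tray: shallow blue open tray, 150 x 150 x 22 mm outside, walls and floor 4 mm, fixed to the table; origin at the centre of its underside
- chip_jar: green jar with yellow lid, 66 mm diameter, 96 mm high, bystander; origin at the centre of its underside
- bolt: rusty bolt standing on its head, 29 mm wide, 65 mm high, bystander; origin at the centre of its underside
- tape_measure: yellow tape measure, 65 x 84 x 35 mm, bystander; origin at the centre of its underside
There are look-alikes about, which are no part of the job. What is shaped like the blank but turquoise is not meant.

How it is judged:
On the way, in this order (a step that is already met when the one before it is completed fails the run):
1. the keeper is slid up the slope, by at least 80 mm from its lowest place (value of joint keeper above 0.08 m), for 0.1 s.
2. the finished cube stands in the tray, released (x of finished_mid in the frame of tray between -0.05 and 0.05 m and y of finished_mid in the frame of tray between -0.05 and 0.05 m and z of finished_mid in the frame of tray between 0.023 and 0.035 m and contact force between the fingers and finished below 0.05 N), for 0.2 s.
3. the new block is set flat on the plate, its centre at least 40 mm up the slope from its home along the rail and 25 mm along the other fence, long sides along the rail (contact force between blank and nest above 0.1 N and x of blank_mid in the frame of nest above 0.071 m and y of blank_mid in the frame of nest above 0.049 m and z of blank_mid in the frame of nest below 0.023 m and angle between the z axis of blank and the z axis of nest, either way round below 0.12 rad and angle between the y axis of blank and the x axis of nest, either way round below 0.35 rad).
4. the new block has slid home into the corner, released, with the keeper still up (20 mm clear of it or more) (x of blank_mid in the frame of nest between 0.027 and 0.035 m and y of blank_mid in the frame of nest between 0.02 and 0.028 m and z of blank_mid in the frame of nest between 0.014 and 0.022 m and angle between the y axis of blank and the x axis of nest, either way round below 0.09 rad and contact force between the fingers and blank below 0.05 N and value of joint keeper above 0.037 m), for 0.2 s.
At the end, for the whole second after the job is handed in: The new block rests home in the corner (centre within 4 mm of home along each axis of the nest, squared within 5 degrees), the keeper's pad is within 4.5 mm of its uphill face, the finished cube stands in the tray (centre within 50 mm of the tray's centre along each side), all released and at rest (all of step 2 and x of blank_mid in the frame of nest between 0.027 and 0.035 m and y of blank_mid in the frame of nest between 0.02 and 0.028 m and z of blank_mid in the frame of nest between 0.014 and 0.022 m and angle between the y axis of blank and the x axis of nest, either way round below 0.09 rad and contact force between the fingers and blank below 0.05 N and linear speed of each of blank, finished below 0.01 m/s and value of joint keeper between 0.01 and 0.0215 m); the robot touches nothing.
It fails at once if the new block is pushed or held by the gripper within 10 mm of its home in the corner (contact force between the fingers and blank above 0.5 N and x of blank_mid in the frame of nest between 0 and 0.041 m and y of blank_mid in the frame of nest between -0.02 and 0.034 m and z of blank_mid in the frame of nest between 0 and 0.03 m).
It fails at once if the new block is dropped freely (from more than about 40 mm) (contact force between blank and anything else below 0.01 N and linear speed of blank above 0.9 m/s).
It fails at once if the finished cube is dropped freely (from more than about 40 mm) (contact force between finished and anything else below 0.01 N and linear speed of finished above 0.9 m/s).
It fails at once if the jar, the bolt or the tape measure is moved more than 20 mm or tipped (distance of any of chip_jar, bolt, tape_measure from where it was at the start of the episode above 0.02 m or angle between any of chip_jar, bolt, tape_measure's own z axis and vertical above 0.3 rad).
It also fails if it takes over 72 s, if anything falls off the work surface, if the arm or the gripper's body presses on something with over 40 N, if the wrist force passes 120 N, or if a joint passes its speed limit or range.

## Working session

There is one attempt and no reset: what is moved stays moved. The work goes in short steps, Python scripts to look and compute and a shell command to move; the robot and the scene stay as the last step left them, time stands still between calls to the robot, and variables do not carry over. Pictures are saved under pics/ and viewed, at most 10 in all, crops included, and the job is handed in when it is done.

```bash
mkdir -p pics
cat > h.py <<'E'
import numpy as np, cv2
from bench import bot, imaging
def ray(cam,uv,c=None):
    c=c or imaging.calibration(cam)
    d=np.array([(uv[0]-c['cx'])/c['fx'],(uv[1]-c['cy'])/c['fy']]);s=d.copy()
    for _ in range(20): s=d/(1+c['k1']*(s@s))
    M=np.array(c['cam_to_world']); v=M[:3,:3]@np.array([s[0],s[1],1]); return M[:3,3],v/np.linalg.norm(v)
def proj(cam,P,c=None):
    c=c or imaging.calibration(cam); M=np.array(c['cam_to_world'])
    p=M[:3,:3].T@(np.array(P)-M[:3,3]); s=p[:2]/p[2]; s=s*(1+c['k1']*(s@s))
    return np.array([c['fx']*s[0]+c['cx'],c['fy']*s[1]+c['cy']])
def onz(cam,uv,z):
    o,v=ray(cam,uv); return o+v*(z-o[2])/v[2]
def tri(rays):
    A=np.zeros((3,3));b=np.zeros(3)
    for o,v in rays:
        Q=np.eye(3)-np.outer(v,v);A+=Q;b+=Q@o
    p=np.linalg.solve(A,b); return p,[round(1e3*float(np.linalg.norm(np.cross(p-o,v))),1) for o,v in rays]
def pic(cam,name):
    im=imaging.camera(cam); cv2.imwrite(f'pics/{name}.png',im[:,:,::-1]); return im
E
cat > a.py <<'E'
from h import *
np.set_printoptions(precision=3,suppress=True)
ims=[pic(c,c+'0') for c in('scene','top')]
cv2.imwrite('pics/both.png',np.vstack(ims)[:,:,::-1][:, :])
o=bot.get_obs();print(o['ee_pos'],o['orientation'],o['opening'])
for t in ['nest','plate_mid','keeper_grip','finished_mid','blank_mid','tray','chip_jar','bolt','tape_measure']:
    r={}
    for c in('scene','top'):
        r[c]=imaging.spot_point(c,t)
        print(t,c,[(np.round(np.array(d['position'])*[640,400],1),round(d['conf'],2)) for d in r[c][:3]])
    if r['scene'] and r['top']:
        for a in r['scene'][:2]:
            for b in r['top'][:2]:
                print('   tri',*tri([ray('scene',np.array(a['position'])*[640,400]),ray('top',np.array(b['position'])*[640,400])]))
E
python3 a.py
```

```text
[0.233 0.47  0.231] [[-0.896  0.444 -0.001]
 [ 0.444  0.896 -0.001]
 [ 0.    -0.001 -1.   ]] 0.08483820580053854
nest scene []
nest top [(array([416.8, 244.3]), 0.75)]
plate_mid scene [(array([334.1, 219.7]), 0.69), (array([272. , 184.7]), 0.39)]
plate_mid top [(array([393.4, 205.3]), 0.68), (array([413.2, 231.5]), 0.23)]
   tri [ 0.506 -0.145  0.12 ] [3.5, 3.5]
   tri [ 0.457 -0.195  0.155] [14.4, 14.4]
   tri [ 0.425 -0.104  0.244] [75.9, 75.9]
   tri [ 0.388 -0.149  0.262] [55.3, 55.3]
keeper_grip scene [(array([354.7, 248.1]), 0.85), (array([322.4, 264.6]), 0.54)]
keeper_grip top [(array([448., 219.]), 0.89)]
   tri [ 0.48  -0.286  0.116] [0.9, 0.9]
   tri [ 0.442 -0.278  0.087] [41.6, 41.6]
finished_mid scene [(array([318.8, 249.7]), 0.94)]
finished_mid top [(array([415.6, 239.6]), 0.85)]
   tri [ 0.424 -0.21   0.085] [2.3, 2.3]
blank_mid scene [(array([241.2, 191.3]), 0.73), (array([324.2, 253.7]), 0.63), (array([274.8, 187.4]), 0.55)]
blank_mid top [(array([188.5, 247.9]), 0.88), (array([199.7, 205.5]), 0.77)]
   tri [0.383 0.389 0.017] [2.1, 2.1]
   tri [0.442 0.378 0.017] [61.2, 61.2]
   tri [ 0.528  0.357 -0.258] [183.6, 183.6]
   tri [ 0.627  0.408 -0.359] [114.6, 114.6]
tray scene [(array([287.4, 211.2]), 0.88)]
tray top [(array([271.7, 214.8]), 0.59)]
   tri [0.484 0.167 0.006] [1.3, 1.3]
chip_jar scene [(array([379.1, 211.5]), 0.56), (array([317.9, 246.4]), 0.49)]
chip_jar top [(array([323.8, 118.1]), 0.85)]
   tri [ 0.773  0.029 -0.007] [10.1, 10.1]
   tri [ 0.673  0.063 -0.095] [114.8, 114.8]
bolt scene [(array([354.8, 301.2]), 0.75)]
bolt top [(array([457.1, 231.8]), 0.51)]
   tri [ 0.45  -0.344  0.006] [0.9, 0.9]
tape_measure scene [(array([236.9, 212.7]), 0.54)]
tape_measure top [(array([246.1, 270.8]), 0.67)]
   tri [0.325 0.231 0.011] [5.0, 5.0]
```

View pics/scene0.png

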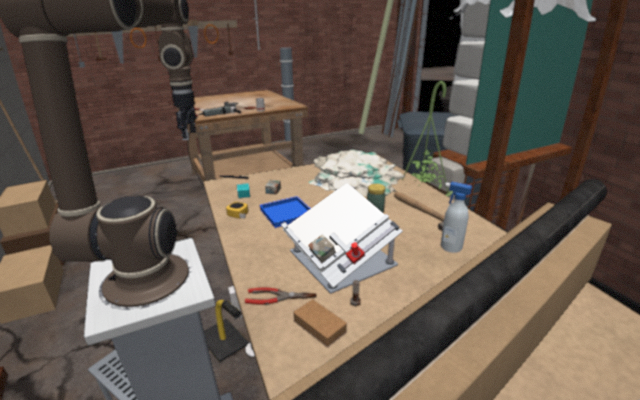

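View pics/top0.png

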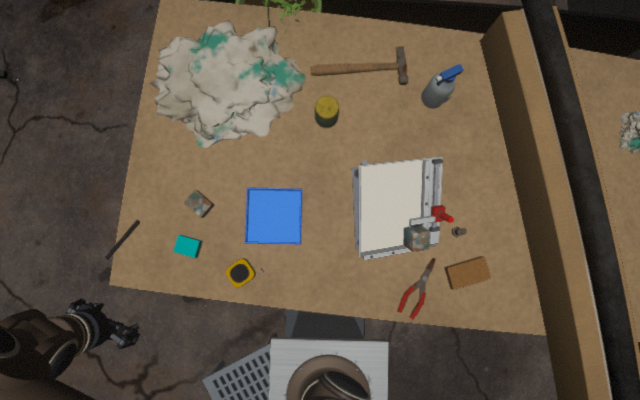

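```bash
cat > b.py <<'E'
from h import *
from scipy.optimize import least_squares
np.set_printoptions(precision=4,suppress=True)
r3=np.array([.39,.27,np.sqrt(1-.39**2-.27**2)])
x=np.array([np.sqrt(1-.39**2),0,.39]); y=np.array([-.39*.27/x[0],0,.27]); y[1]=np.sqrt(1-y@y); R0=np.c_[x,y,np.cross(x,y)]
def Rn(p): c,s=np.cos(p),np.sin(p); return np.array([[c,-s,0],[s,c,0],[0,0,1]])@R0
cal={c:imaging.calibration(c) for c in('scene','top')}
obs=[('scene',(111,84,0),(334.1,219.7)),('top',(111,84,0),(393.4,205.3)),('top',(0,0,0),(416.8,244.3)),
('scene','k',(354.7,248.1)),('top','k',(448,219)),('scene',(25,25,25),(318.8,249.7)),('top',(25,25,25),(415.6,239.6))]
def f(p):
    R=Rn(p[3]); e=[]
    for c,q,uv in obs:
        q=(65+1e3*p[4],-44,52) if q=='k' else q
        e+=list(proj(c,p[:3]+R@np.array(q)/1e3,cal[c])-uv)
    return e
s=least_squares(f,[.41,-.23,.05,0,.005],bounds=([-1,-1,0,-1,0],[1,1,.2,1,.1]),loss='soft_l1'); print(s.x,np.round(s.fun,1))
np.save('nest.npy',s.x)
im=cv2.imread('pics/top0.png'); big=cv2.resize(im[150:270,340:480],None,fx=5,fy=5,interpolation=cv2.INTER_CUBIC)
R=Rn(s.x[3])
P=[proj('top',s.x[:3]+R@np.array(q)/1e3,cal['top']) for q in [(0,0,0),(222,0,0),(222,168,0),(0,168,0)]]
cv2.polylines(big,[np.int32([(p-[340,150])*5+2 for p in P])],True,(0,0,255),1)
b=cv2.resize(im[180:230,175:225],(600//2,300),interpolation=cv2.INTER_CUBIC)
out=np.zeros((600,800,3),np.uint8); out[:600,:500]=big[:,100:600]; out[:300,500:]=b; cv2.imwrite('pics/c1.png',out)
print('blank',*tri([ray('scene',(274.8,187.4)),ray('top',(199.7,205.5))]))
E
python3 b.py
```

```text
[ 0.4134 -0.2251  0.0479 -0.0235  0.0243] [ 2.2  1.8 -0.1  0.7  1.1  0.3 -0.8 -0.4 -0.5 -0.4  1.  -0.8 -0.5  0.5]
blank [0.5064 0.3625 0.0167] [5.5, 5.5]
```

View pics/c1.png

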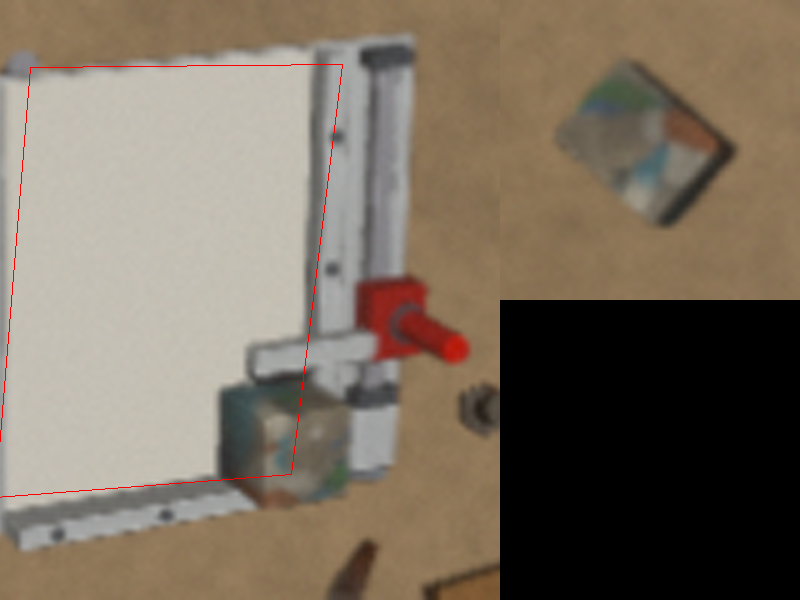

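```bash
sed -i "s/^obs=\[/obs=[('top',(222,0,0),(423.4,159.6)),('top',(222,168,0),(361.2,164)),('top',(222,0,0),(423.4,159.6)),('top',(222,168,0),(361.2,164)),/; s/(340,480)/(340,480)/; s/pics\/c1/pics\/c2/; s/big\[:,100:600\]/big[:,0:500]/" b.py
cat >> b.py <<'E'
p=s.x[:3];K=lambda q:p+R@np.array(q)/1e3
print('pin',K((65+1e3*s.x[4],-44,52)),'pintop',K((65+1e3*s.x[4],-44,73)),'cube',K((25,25,25)),'home',K((31,24,18)),'R',R)
print('projx angle',np.degrees(np.arctan2(R[1,0],R[0,0])), 'y',np.degrees(np.arctan2(R[1,1],R[0,1])))
E
python3 b.py
```

```text
[ 0.4181 -0.2254  0.049   0.0323  0.0163] [ 0.4  0.8  0.4  0.7  0.4  0.8  0.4  0.7  1.4  0.7 -1.9  0.6  1.4 -1.5
 -1.3 -0.4 -2.1 -0.6  2.3 -1.6 -0.5 -1. ]
blank [0.5064 0.3625 0.0167] [5.5, 5.5]
pin [ 0.4804 -0.2807  0.1146] pintop [ 0.4728 -0.2871  0.1331] cube [ 0.4284 -0.2085  0.0875] home [ 0.4366 -0.2071  0.0834] R [[ 0.9203 -0.1452 -0.3632]
 [ 0.0298  0.9519 -0.3051]
 [ 0.39    0.27    0.8803]]
projx angle 1.8518856944871158 y 98.67278597852366
```

View pics/c2.png

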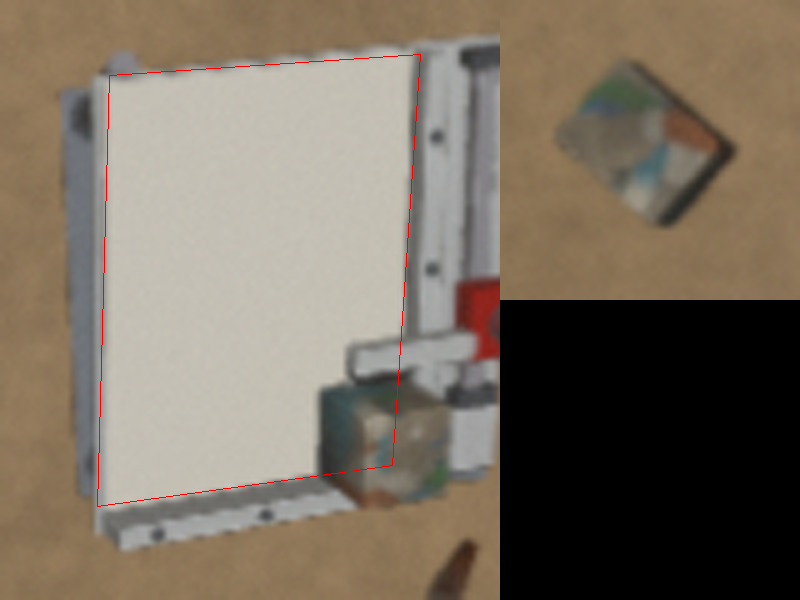

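```bash
cat >> h.py <<'E'
def go(x,y,z,yaw=None):
    "rows (units) from the pose now to TCP x,y,z, tool-y direction yaw deg (mod 180)"
    o=bot.get_obs(); R=np.array(o['orientation']); d=R.T@(np.array([x,y,z])-o['ee_pos'])/.04
    a=np.degrees(np.arctan2(R[1,1],R[0,1])); t=0 if yaw is None else -(yaw-a)/5
    print(np.round(d,2),'turn',round(t,2),'rows',max(np.linalg.norm(d)/1.04,abs(t)/1.43),'q',np.round(o['q'],2))
E
python3 -c "
from h import *
go(.442,-.284,.231,92)"
```

```text
[-1.305e+01 -1.458e+01  1.000e-02] turn -5.67 rows 18.81910654962834 q [ 1.11  0.13 -0.04  1.41 -0.    1.57]
```

```bash
python3 -m creep '[[-6.5,-7.3,0,-5.67,1],[-6.5,-7.3,0,-5.67,1],[-6.5,-7.3,0,-5.67,1],[-6.5,-7.3,0,-5.67,1],[-6.5,-7.3,0,-5.67,1],[-6.5,-7.3,0,-5.67,1],[-6.5,-7.3,0,-5.67,1],[-6.5,-7.3,0,-5.67,1],[-6.5,-7.3,0,-5.67,1],[-6.5,-7.3,0,-5.67,1]]'; python3 -c "
from h import *
go(.442,-.284,.2,92)"
```

```text
clock: 1.83
ee_pos: [0.3364, 0.0904, 0.2316]
orientation: [[-0.999, -0.033, 0.001], [-0.033, 0.999, -0.001], [-0.001, -0.001, -1.0]]
contact_force: [-0.1, 1.2, 0.1]
opening: 0.0001
grasp_force: 0.0
[-2.33 -9.44  0.8 ] turn -0.02 rows 9.38209697684114 q [ 0.26 -0.21 -0.36  1.42 -0.    0.23]
```

```bash
python3 -m creep '[[-2.3,-9.4,0,0,1],[-2.3,-9.4,0,0,1],[-2.3,-9.4,0,0,1],[-2.3,-9.4,0,0,1],[-2.3,-9.4,0,0,1],[-2.3,-9.4,0,0,1],[-2.3,-9.4,0,0,1],[-2.3,-9.4,0,0,1],[-2.3,-9.4,0,0,1],[-2.3,-9.4,0,0,1]]'; python3 -c "
from h import *
go(.442,-.284,.115,92)
pic('wrist','w1')
c=imaging.calibration('wrist')
for t in ['keeper_grip','finished_mid','plate_mid','nest']:
    print(t,[(np.round(np.array(d['position'])*[640,400],1),round(d['conf'],2)) for d in imaging.spot_point('wrist',t)[:2]])
p=np.load('nest.npy')
print(proj('wrist',(.4804,-.2807,.1146),c),proj('wrist',(.4728,-.2871,.1331),c),proj('wrist',(.4284,-.2085,.0875),c))
"
```

```text
clock: 2.67
ee_pos: [0.4423, -0.284, 0.2303]
orientation: [[-1.0, -0.031, -0.0], [-0.031, 1.0, -0.001], [0.0, -0.001, -1.0]]
contact_force: [0.3, 0.9, -0.1]
opening: 0.0002
grasp_force: 0.0
[0.01 0.   2.88] turn -0.04 rows 2.771363939700527 q [-0.57  0.13 -0.04  1.4  -0.   -0.6 ]
keeper_grip [(array([318.5, 241.5]), 0.68)]
finished_mid [(array([405.2, 177.4]), 0.76)]
plate_mid [(array([481.1, 274.8]), 0.72)]
nest [(array([377.6, 161.4]), 0.76)]
[321.9751485  242.12291616] [314.05563972 242.21915034] [408.27977628 175.5274049 ]
```

View pics/w1.png

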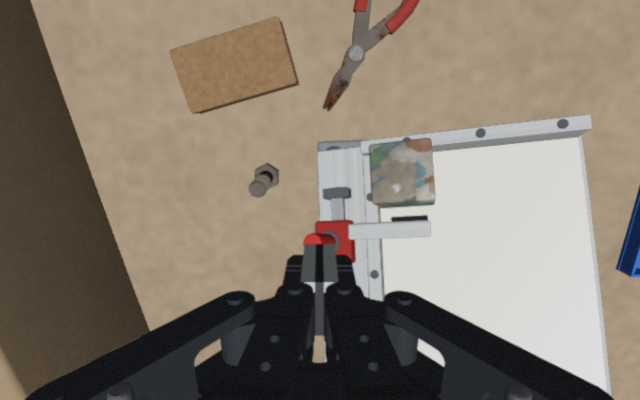

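```bash
python3 -m creep '[[0,0,1,0,1],[0,0,2,0,1],[0,0,2.85,0,1],[0,0,2.85,0,1]]' && python3 -m creep '[[-0.35,0,-0.15,0,1],[-0.7,0,-0.3,0,1],[-1.1,0,-0.46,0,1],[-1.5,0,-0.63,0,1],[-1.9,0,-0.8,0,1],[-2.3,0,-0.97,0,1],[-2.65,0,-1.12,0,1],[-2.65,0,-1.12,0,1]]'
cat > k.py <<'E'
from h import *
import sys
sys.argv
from scipy.optimize import minimize_scalar
p=np.load('nest.npy'); r3=.39
def R_():
    x=np.array([np.sqrt(1-.39**2),0,.39]); y=np.array([-.39*.27/x[0],0,.27]); y[1]=np.sqrt(1-y@y); c,s=np.cos(p[3]),np.sin(p[3])
    return np.array([[c,-s,0],[s,c,0],[0,0,1]])@np.c_[x,y,np.cross(x,y)]
R=R_()
def N(*q): return p[:3]+R@np.array(q)/1e3
def toN(P): return 1e3*R.T@(np.array(P)-p[:3])
def keeper(cams=('top','scene')):
    for c in cams:
        imaging.camera(c)
        for d in imaging.spot_point(c,'keeper_grip')[:1]:
            uv=np.array(d['position'])*[640,400]
            m=minimize_scalar(lambda v:np.sum((proj(c,N(65+v,-44,52))-uv)**2),bounds=(-20,150),method='bounded'); print(c,uv.round(1),round(d['conf'],2),'keeper mm',round(m.x,1),'err px',round(m.fun**.5,1))
E
python3 -c "
from k import *
keeper()"
```

```text
clock: 3.25
ee_pos: [0.4376, -0.2751, 0.1112]
orientation: [[-0.999, -0.037, -0.009], [-0.037, 0.999, 0.006], [0.009, 0.006, -1.0]]
contact_force: [-0.4, 1.0, -0.1]
opening: -0.0002
grasp_force: 0.0
clock: 3.92
ee_pos: [0.5506, -0.2745, 0.1659]
orientation: [[-0.999, -0.038, 0.005], [-0.038, 0.999, -0.002], [-0.005, -0.002, -1.0]]
contact_force: [-0.2, -0.8, -0.6]
opening: 0.0002
grasp_force: 0.0
top [442.9 201.7] 0.93 keeper mm 59.5 err px 4.5
scene [273.6 186.1] 0.71 keeper mm -20.0 err px 97.9
```

```bash
python3 -c "
from k import *
o=bot.get_obs();print(o['ee_pos'],toN(o['ee_pos']),o['contact_force'],o['qd'],o['clock'])
keeper(['top','wrist'])
im=imaging.camera('top'); cv2.imwrite('pics/t2.png',cv2.resize(im[140:280,340:500],None,fx=4,fy=4,interpolation=cv2.INTER_CUBIC)[:,:,::-1])
o=bot.get_obs();print(o['ee_pos'],o['clock'])
"
```

```text
[ 0.54681163 -0.27488298  0.16294858] [161.43011773 -35.02625752  68.64868375] [-0.55816232  0.19003065  0.54647309] [-0.00818404  0.00287125 -0.012628   -0.0052421  -0.00010843  0.00110234] 4.1167
top [391.1 204.3] 0.39 keeper mm 40.9 err px 55.9
wrist [313.6 197. ] 0.98 keeper mm 62.6 err px 0.6
[ 0.54680132 -0.27544249  0.16212458] 4.3667
```

View pics/t2.png

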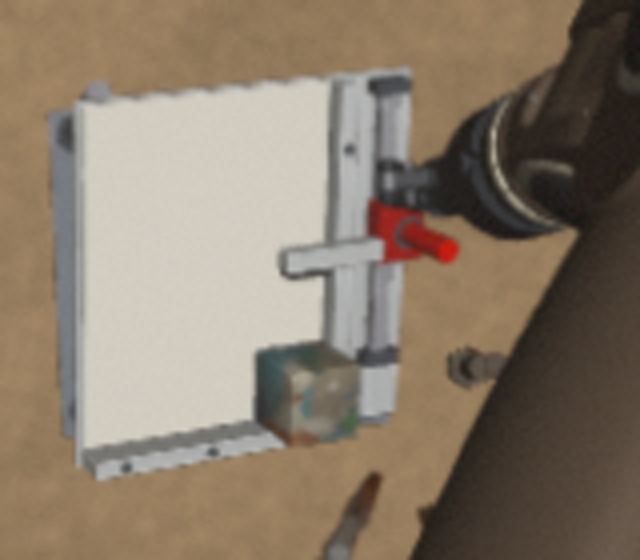

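```bash
python3 -m creep '[[0,0,-1,0,0],[0,0,-2,0,-1],[0,0,-2.2,1.4,-1],[0,0,-2.2,2.8,-1],[0,0,-2.2,4.2,-1],[0,0,-2.2,5.6,-1],[0,0,-2.2,7,-1],[0,0,-2.2,8.4,-1],[0,0,-2.2,9.8,-1],[0,0,-2.2,11.2,-1]]'; python3 -c "
from k import *
keeper(['top','wrist'])
t=N(127.5,-44,52);print(t);go(t[0]-.004,t[1]-.003,t[2]-.006,2)"
```

```text
clock: 5.2
ee_pos: [0.547, -0.2755, 0.25]
orientation: [[-0.583, 0.813, -0.0], [0.813, 0.583, 0.0], [0.0, -0.0, -1.0]]
contact_force: [-0.5, 0.7, -1.2]
opening: 0.0858
grasp_force: 0.0
top [445.  202.5] 0.82 keeper mm 57.9 err px 2.3
wrist [292.5 180.2] 0.69 keeper mm 62.2 err px 1.5
[ 0.52293409 -0.27935455  0.1326364 ]
[ 0.28 -0.67  3.09] turn 6.84 rows 4.781407051060453 q [-0.47  0.3   0.22  1.49 -0.    0.47]
```

```bash
python3 -m creep '[[0.28,-0.67,0,1.4,-1],[0.28,-0.67,0,2.8,-1],[0.28,-0.67,0,4.2,-1],[0.28,-0.67,0,5.6,-1],[0.28,-0.67,0,6.85,-1],[0.28,-0.67,0.8,6.85,-1],[0.28,-0.67,1.6,6.85,-1],[0.28,-0.67,2.4,6.85,-1],[0.28,-0.67,3.05,6.85,-1],[0.28,-0.67,3.05,6.85,-1]]'; python3 -c "
from k import *
t=N(127.5,-44,52);print(t);go(t[0]-.004,t[1]-.003,t[2]-.006,2)
keeper(['wrist'])"
```

```text
clock: 6.23
ee_pos: [0.5161, -0.2806, 0.1223]
orientation: [[-0.033, 0.999, -0.008], [0.999, 0.033, 0.004], [0.005, -0.008, -1.0]]
contact_force: [-0.7, 0.5, -0.6]
opening: 0.0857
grasp_force: 0.0
[ 0.52293409 -0.27935455  0.1326364 ]
[-0.05  0.07 -0.11] turn -0.02 rows 0.13219134692838497 q [-0.5   0.27 -0.1   1.21  0.    1.04]
wrist [337.6 267.2] 0.94 keeper mm 66.5 err px 3.6
```

Close on the pin, then slide up the slope.

```bash
python3 -m creep '[[0,0,0,0,1],[0,0,0,0,1],[0,0,0,0,1],[0,0,0,0,1],[0,0,0,0,1],[0,0,0,0,1],[0,0,0,0,1],[0,0,0,0,1]]' && python3 -m creep '[[0,0.3,-0.13,0,1],[0,0.6,-0.25,0,1],[0,0.9,-0.38,0,1],[0,1.2,-0.51,0,1],[0,1.35,-0.57,0,1],[0,1.35,-0.57,0,1],[0,1.35,-0.57,0,1]]'; python3 -c "
from k import *
print(toN(bot.get_obs()['ee_pos']))
keeper(['top','wrist'])"
```

```text
clock: 7.0
ee_pos: [0.5196, -0.2824, 0.129]
orientation: [[-0.03, 1.0, 0.002], [1.0, 0.03, -0.001], [-0.001, 0.002, -1.0]]
contact_force: [-0.9, -0.1, 5.0]
opening: 0.0169
grasp_force: 56.0
clock: 7.58
ee_pos: [0.5736, -0.2789, 0.1518]
orientation: [[-0.032, 1.0, 0.001], [0.999, 0.032, 0.003], [0.003, 0.001, -1.0]]
contact_force: [-3.1, 5.9, 7.5]
opening: 0.0172
grasp_force: 56.9
[181.62393658 -45.73857017  50.30273682]
top [448.3 179.1] 0.84 keeper mm 118.3 err px 1.0
wrist [325.9 256.4] 0.93 keeper mm 119.5 err px 6.8
```

```bash
python3 -m creep '[[0,0,0,0,-1],[0,0,0,0,-1],[0,0,0,0,-1],[0,0,-1,0,-1],[0,0,-2,0,-1],[0,0,-2.3,-1.4,-1],[0,0,-2.3,-2.8,-1],[0,0,-2.3,-4.2,-1],[0,0,-2.3,-5.6,-1],[0,0,-2.3,-7,-1]]'; python3 -c "
from k import *
go(.4284,-.2085,.2,92)"
```

```text
clock: 8.62
ee_pos: [0.5731, -0.2807, 0.2426]
orientation: [[-0.603, 0.798, -0.0], [0.798, 0.603, -0.0], [0.0, -0.0, -1.0]]
contact_force: [0.6, -0.5, -0.6]
opening: 0.0855
grasp_force: 0.0
[ 3.62 -1.8   1.07] turn -10.98 rows 7.6790272931663095 q [-0.46  0.35  0.27  1.49 -0.    0.47]
```

```bash
python3 -m creep '[[3.62,-1.8,0,-1.4,-1],[3.62,-1.8,0,-2.8,-1],[3.62,-1.8,0,-4.2,-1],[3.62,-1.8,0,-5.6,-1],[3.62,-1.8,0,-7,-1],[3.62,-1.8,0.4,-8.4,-1],[3.62,-1.8,1.07,-9.8,-1],[3.62,-1.8,1.07,-10.98,-1],[3.62,-1.8,1.07,-10.98,-1],[3.62,-1.8,1.07,-10.98,-1]]'; python3 -c "
from k import *
imaging.camera('wrist');imaging.camera('top')
for c in ('wrist','top'):
  for d in imaging.spot_point(c,'finished_mid')[:2]: print(c,np.array(d['position'])*[640,400],d['conf'],proj(c,N(25,25,25)),onz(c,np.array(d['position'])*[640,400],.0875))
go(.4284,-.2085,.0805,92)"
```

```text
clock: 9.45
ee_pos: [0.4287, -0.2077, 0.2001]
orientation: [[-1.0, -0.026, -0.0], [-0.026, 1.0, -0.0], [0.0, -0.0, -1.0]]
contact_force: [-0.7, -0.2, 0.6]
opening: 0.0853
grasp_force: 0.0
wrist [313.92 199.32] 0.71 [319.16720492 196.41660369] [ 0.43085196 -0.21251461  0.0875    ]
top [417.792 237.8  ] 0.71 [415.06358591 238.60517227] [ 0.43061045 -0.21552567  0.0875    ]
top [271.616 215.6  ] 0.28 [415.06358591 238.60517227] [0.47623099 0.1588715  0.0875    ]
[ 0.03 -0.01  3.01] turn -0.09 rows 2.8921967705739595 q [-0.45  0.04 -0.2   1.33 -0.   -0.48]
```

```bash
python3 -m creep '[[-0.03,-0.07,0.8,0,-1],[-0.03,-0.07,1.6,0,-1],[-0.03,-0.07,2.3,0,-1],[-0.03,-0.07,2.95,0,-1],[-0.03,-0.07,2.95,0,-1],[-0.03,-0.07,2.95,0,-1]]' && python3 -m creep '[[0,0,0,0,1],[0,0,0,0,1],[0,0,0,0,1],[0,0,0,0,1],[0,0,0,0,1],[0,0,0,0,1],[0,0,0,0,1]]'
```

```text
clock: 10.15
ee_pos: [0.4294, -0.21, 0.0818]
orientation: [[-1.0, -0.028, -0.002], [-0.028, 1.0, 0.001], [0.002, 0.001, -1.0]]
contact_force: [-0.1, 0.3, 0.7]
opening: 0.0856
grasp_force: 0.0
clock: 10.73
ee_pos: [0.4316, -0.2117, 0.0852]
orientation: [[-1.0, -0.029, 0.004], [-0.029, 1.0, -0.003], [-0.004, -0.004, -1.0]]
contact_force: [-2.6, -2.0, 8.4]
opening: 0.0541
grasp_force: 58.6
```

```bash
python3 -c "
from k import *
pic('wrist','w3')"
```

```text
(no output)
```

View pics/w3.png

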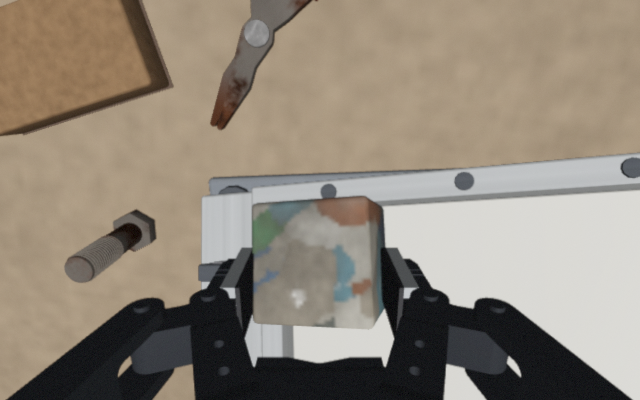

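```bash
python3 -m creep '[[0,0,-0.25,0,1],[0,0,-0.6,0,1],[0,0,-1.2,0,1],[0,0,-2,0,1],[0,0,-2.8,0,1],[0,0,-3.6,0,1],[0,0,-3.6,0,1]]'; python3 -c "
from k import *
pic('wrist','w4')
import itertools
imaging.camera('top')
for d in imaging.spot_point('top','tray')[:1]: print(onz('top',np.array(d['position'])*[640,400],0))
print([onz('top',q,.022) for q in ((246,188),(301,188),(246,243),(302,244))])
go(.484,.167,.225,92)"
```

```text
clock: 11.37
ee_pos: [0.4323, -0.2112, 0.2337]
orientation: [[-1.0, -0.029, 0.009], [-0.029, 1.0, -0.004], [-0.009, -0.005, -1.0]]
contact_force: [0.9, -0.5, -0.5]
opening: 0.0541
grasp_force: 59.4
[0.49022546 0.16002252 0.        ]
[array([0.55262958, 0.23901913, 0.022     ]), array([0.55731554, 0.08953686, 0.022     ]), array([0.40422869, 0.23171778, 0.022     ]), array([0.40640997, 0.08150038, 0.022     ])]
[-1.62  9.39  0.04] turn -0.07 rows 9.161153817416357 q [-0.45  0.04 -0.15  1.39  0.   -0.48]
```

View pics/w4.png

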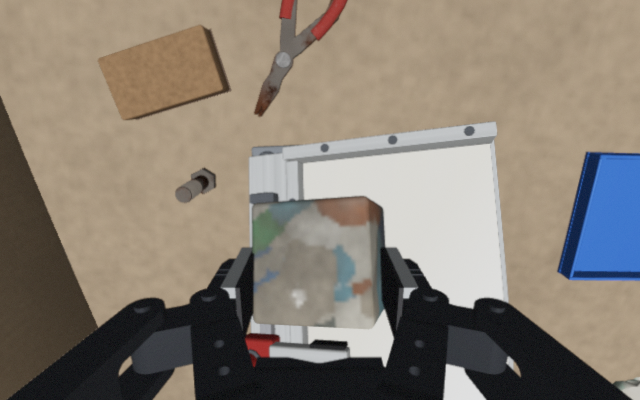

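```bash
python3 -m creep '[[-1.4,9.25,0,0,1],[-1.4,9.25,0,0,1],[-1.4,9.25,0,0,1],[-1.4,9.25,0,0,1],[-1.4,9.25,0,0,1],[-1.4,9.25,0,0,1],[-1.4,9.25,0,0,1],[-1.4,9.25,0,0,1],[-1.4,9.25,0,0,1],[-1.4,9.25,0,0,1]]' && python3 -m creep '[[0,0,0.9,0,1],[0,0,1.8,0,1],[0,0,2.7,0,1],[0,0,3.6,0,1],[0,0,4.2,0,1],[0,0,4.5,0,1],[0,0,4.65,0,1],[0,0,4.65,0,1]]'
```

```text
clock: 12.35
ee_pos: [0.4749, 0.1671, 0.224]
orientation: [[-0.999, -0.036, -0.003], [-0.036, 0.999, 0.002], [0.003, 0.002, -1.0]]
contact_force: [-0.5, -0.8, -1.2]
opening: 0.0537
grasp_force: 59.7
clock: 13.02
ee_pos: [0.4749, 0.1606, 0.039]
orientation: [[-1.0, -0.029, -0.001], [-0.029, 1.0, -0.001], [0.001, -0.001, -1.0]]
contact_force: [-0.8, -0.8, 4.0]
opening: 0.0536
grasp_force: 58.5
```

```bash
python3 -m creep '[[0,0,0.1,0,1],[0,0,0.2,0,1],[0,0,0.2,0,1]]' && python3 -m creep '[[0,0,0,0,0.2],[0,0,0,0,-0.2],[0,0,0,0,-1],[0,0,0,0,-1],[0,0,0,0,-1],[0,0,-1,0,-1],[0,0,-2,0,-1],[0,0,-3,0,-1],[0,0,-4,0,-1],[0,0,-4,0,-1]]'; python3 -c "
from k import *
for c in ('top','wrist','scene'):
  pic(c,c+'5')
  for d in imaging.spot_point(c,'finished_mid')[:2]: print(c,d['conf'],onz(c,np.array(d['position'])*[640,400],.029))
for d in imaging.spot_point('top','blank_mid')[:3]: print('bl',d['conf'],np.array(d['position'])*[640,400],onz('top',np.array(d['position'])*[640,400],.018))
go(.506,.363,.2,92)"
```

```text
clock: 13.27
ee_pos: [0.4784, 0.1622, 0.0343]
orientation: [[-1.0, -0.029, 0.007], [-0.029, 1.0, 0.002], [-0.007, 0.002, -1.0]]
contact_force: [3.1, 0.0, 16.6]
opening: 0.0506
grasp_force: 58.1
clock: 14.1
ee_pos: [0.4778, 0.162, 0.1993]
orientation: [[-1.0, -0.029, 0.009], [-0.029, 1.0, 0.003], [-0.009, 0.003, -1.0]]
contact_force: [0.7, -0.5, -0.1]
opening: 0.0856
grasp_force: 0.0
top 0.43 [0.47684352 0.16515708 0.029     ]
wrist 0.94 [0.47572758 0.16483432 0.029     ]
scene 0.5 [0.46573906 0.17137393 0.029     ]
bl 0.88 [186.816 247.12 ] [0.38739133 0.39261852 0.018     ]
bl 0.59 [448.   179.08] [ 0.59542755 -0.31524903  0.018     ]
[-0.93  5.03 -0.25] turn -0.07 rows 4.924219102581969 q [ 0.33  0.09 -0.17  1.31  0.    0.3 ]
```

View pics/wrist5.png

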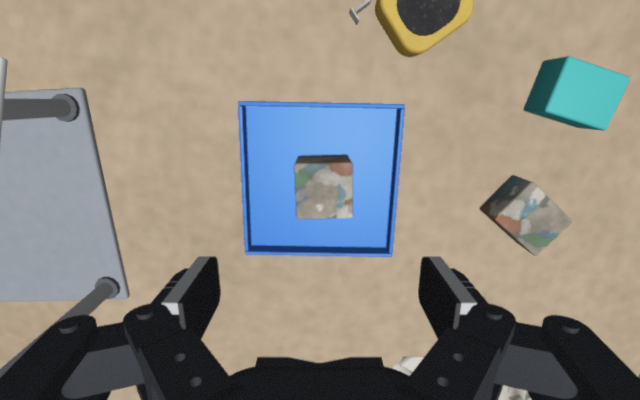

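```bash
python3 -m creep '[[-0.93,5.03,0,-1.4,-1],[-0.93,5.03,0,-2.8,-1],[-0.93,5.03,0,-4.2,-1],[-0.93,5.03,0,-5.6,-1],[-0.93,5.03,0,-7,-1],[-0.93,5.03,0,-8.4,-1],[-0.93,5.03,0,-9.7,-1],[-0.93,5.03,0,-9.7,-1]]'; python3 -c "
from k import *
pic('wrist','w6')
for d in imaging.spot_point('wrist','blank_mid')[:3]: print('bl',d['conf'],np.array(d['position'])*[640,400],onz('wrist',np.array(d['position'])*[640,400],.018))
"
```

```text
clock: 15.12
ee_pos: [0.5061, 0.364, 0.19]
orientation: [[-0.637, -0.77, -0.003], [-0.77, 0.637, -0.002], [0.003, 0.001, -1.0]]
contact_force: [0.2, -1.5, -0.0]
opening: 0.0855
grasp_force: 0.0
bl 0.97 [323.072 183.   ] [0.50439401 0.36662121 0.018     ]
bl 0.56 [438.528 125.   ] [0.38928568 0.39260546 0.018     ]
```

View pics/w6.png

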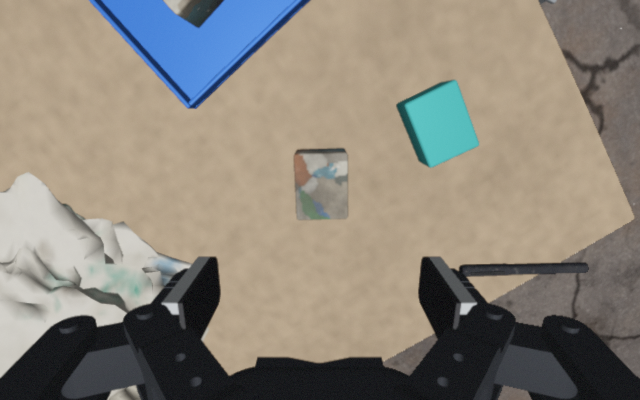

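```bash
python3 -c "
from k import *
c=np.mean([onz('wrist',q,.036) for q in((295,153),(348,152),(348,220),(296,220))],0);print(c)
print(np.linalg.norm(onz('wrist',(295,190),.036)-onz('wrist',(348,190),.036)))
go(c[0],c[1],.008)"
```

```text
[0.5052674  0.36548846 0.036     ]
0.047711607237032785
[-0.04  0.06  4.57] turn 0 rows 4.3980796446783454 q [ 0.62  0.32  0.11  1.37 -0.   -0.25]
```

```bash
python3 -m creep '[[-0.04,0.06,1,0,-1],[-0.04,0.06,2,0,-1],[-0.04,0.06,3,0,-1],[-0.04,0.06,3.8,0,-1],[-0.04,0.06,4.3,0,-1],[-0.04,0.06,4.5,0,-1],[-0.04,0.06,4.55,0,-1],[-0.04,0.06,4.55,0,-1]]' && python3 -m creep '[[0,0,0,0,1],[0,0,0,0,1],[0,0,0,0,1],[0,0,0,0,1],[0,0,0,0,1],[0,0,0,0,1],[0,0,0,0,1]]' && python3 -m creep '[[0,0,-0.3,0,1],[0,0,-1,0,1],[0,0,-2,0,1],[0,0,-3,0,1],[0,0,-4,0,1],[0,0,-5,1.4,1],[0,0,-6,2.8,1],[0,0,-6,4.2,1],[0,0,-6,5.6,1],[0,0,-6,7,1]]'; python3 -c "
from k import *
P=N(150,108,0); print(P, [np.round(N(x,y,0),4) for x,y in ((181,132),(119,84))])
go(P[0],P[1],.26,92)"
```

```text
clock: 15.88
ee_pos: [0.5062, 0.3659, 0.0106]
orientation: [[-0.642, -0.767, 0.0], [-0.767, 0.642, 0.0], [-0.0, -0.0, -1.0]]
contact_force: [0.1, -0.6, 0.7]
opening: 0.0856
grasp_force: 0.0
clock: 16.47
ee_pos: [0.507, 0.3668, 0.0121]
orientation: [[-0.641, -0.768, 0.003], [-0.768, 0.641, 0.002], [-0.003, -0.001, -1.0]]
contact_force: [0.5, -0.0, 7.0]
opening: 0.0471
grasp_force: 62.9
clock: 17.3
ee_pos: [0.506, 0.3662, 0.2522]
orientation: [[-0.967, -0.255, 0.002], [-0.255, 0.967, 0.001], [-0.002, 0.001, -1.0]]
contact_force: [-0.6, -0.4, -1.1]
opening: 0.0472
grasp_force: 62.2
[ 0.54045832 -0.11813776  0.13667368] [array([ 0.5655, -0.0944,  0.1552]), array([ 0.5154, -0.1419,  0.1181])]
[  2.26 -11.93  -0.21] turn 2.56 rows 11.674283480800817 q [0.63 0.32 0.25 1.5  0.   0.37]
```

```bash
python3 -m creep '[[2.26,-11.93,-0.2,1.3,1],[2.26,-11.93,-0.2,2.56,1],[2.26,-11.93,-0.2,2.56,1],[2.26,-11.93,-0.2,2.56,1],[2.26,-11.93,-0.2,2.56,1],[2.26,-11.93,-0.2,2.56,1],[2.26,-11.93,-0.2,2.56,1],[2.26,-11.93,-0.2,2.56,1],[2.26,-11.93,-0.2,2.56,1],[2.26,-11.93,-0.2,2.56,1]]'; python3 -c "
from k import *
P=N(150,108,0)
go(P[0],P[1],.18,92)"
```

```text
clock: 18.13
ee_pos: [0.5374, -0.0512, 0.2581]
orientation: [[-0.999, -0.041, 0.001], [-0.041, 0.999, -0.0], [-0.001, -0.0, -1.0]]
contact_force: [1.1, -0.6, -1.3]
opening: 0.0469
grasp_force: 62.1
[-0.   -1.68  1.95] turn 0.07 rows 2.4732981600337696 q [-0.09  0.16  0.05  1.47  0.   -0.14]
```

```bash
python3 -m creep '[[0,-0.9,0,0,1],[0,-1.68,0,0,1],[0,-1.68,0.6,0,1],[0,-1.68,1.2,0,1],[0,-1.68,1.7,0,1],[0,-1.68,1.95,0,1],[0,-1.68,1.95,0,1]]'; python3 -c "
from k import *
P=N(150,108,0)
go(P[0],P[1],.168,92)
keeper(['top'])
im=pic('wrist','w7')"
```

```text
clock: 18.72
ee_pos: [0.5394, -0.1161, 0.1771]
orientation: [[-0.999, -0.041, -0.004], [-0.041, 0.999, 0.001], [0.004, 0.001, -1.0]]
contact_force: [-0.5, 0.3, -0.8]
opening: 0.0469
grasp_force: 62.1
[-0.03 -0.05  0.23] turn 0.07 rows 0.2254727558821155 q [-0.21  0.18 -0.09  1.3   0.   -0.25]
```

View pics/w7.png

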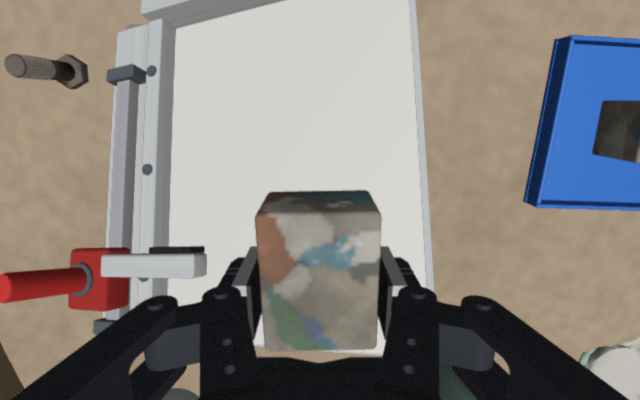

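```bash
python3 -m creep '[[0,0,0.1,0,1],[0,0,0.2,0,1],[0,0,0.25,0,1],[0,0,0.25,0,1]]' && python3 -m creep '[[0,0,0.06,0,1],[0,0,0.12,0,1],[0,0,0.12,0,1]]'
```

```text
clock: 19.2
ee_pos: [0.5407, -0.1163, 0.1686]
orientation: [[-0.999, -0.041, -0.0], [-0.041, 0.999, 0.0], [0.0, 0.0, -1.0]]
contact_force: [0.2, -0.6, -1.7]
opening: 0.0469
grasp_force: 62.1
clock: 19.45
ee_pos: [0.5412, -0.1168, 0.1658]
orientation: [[-0.999, -0.041, 0.002], [-0.041, 0.999, -0.001], [-0.002, -0.001, -1.0]]
contact_force: [-3.2, -1.8, 8.2]
opening: 0.047
grasp_force: 63.2
```

```bash
python3 -m creep '[[0,0,0.06,0,1],[0,0,0.12,0,1],[0,0,0.12,0,1]]' && python3 -m creep '[[0,0,0.06,0,1],[0,0,0.12,0,1],[0,0,0.12,0,1]]'
```

```text
clock: 19.7
ee_pos: [0.5415, -0.1184, 0.1644]
orientation: [[-0.999, -0.04, 0.006], [-0.04, 0.999, -0.005], [-0.006, -0.005, -1.0]]
contact_force: [-9.5, -6.8, 23.3]
opening: 0.0471
grasp_force: 64.7
clock: 19.95
ee_pos: [0.5405, -0.1194, 0.1602]
orientation: [[-0.999, -0.039, 0.005], [-0.039, 0.999, -0.007], [-0.004, -0.008, -1.0]]
contact_force: [-14.8, -10.5, 30.7]
opening: 0.0469
grasp_force: 68.3
```

```bash
python3 -m creep '[[0,0,-0.05,0,-1],[0,0,-0.1,0,-1],[0,0,-1.1,0,-1],[0,0,-2.1,0,-1],[0,0,-2.6,0,-1],[0,0,-2.6,0,-1],[0,0,-2.6,0,-1],[0,0,-2.6,0,-1],[0,0,-2.6,0,-1],[0,0,-2.6,0,-1]]'; python3 -c "
from k import *
im=pic('top','t8'); im2=pic('wrist','w8')
a=cv2.resize(im[140:280,340:500],(480,420)); cv2.imwrite('pics/v8.png',np.vstack([a,cv2.resize(im2,(480,180)) if 0 else a[:0]])[:,:,::-1])
for c in('top','wrist'):
  for d in imaging.spot_point(c,'blank_mid')[:2]: print(c,np.array(d['position'])*[640,400],d['conf'],proj(c,N(31,24,18)))
"
```

```text
clock: 20.78
ee_pos: [0.5403, -0.1162, 0.2569]
orientation: [[-0.999, -0.041, -0.003], [-0.041, 0.999, 0.001], [0.003, 0.001, -1.0]]
contact_force: [-0.3, -0.2, -0.7]
opening: 0.0854
grasp_force: 0.0
top [187.392 245.6  ] 0.74 [414.21737042 235.3901549 ]
top [390.72 205.6 ] 0.68 [414.21737042 235.3901549 ]
wrist [217.984  59.8  ] 0.75 [220.33702964  59.79041846]
wrist [227.904  71.4  ] 0.24 [220.33702964  59.79041846]
```

View pics/v8.png

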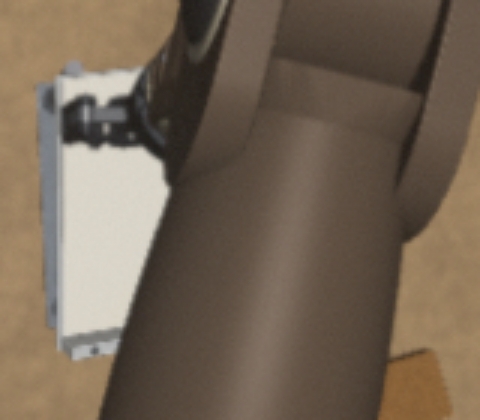

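```bash
python3 -m creep '[[0,0,-0.3,1.4,-1],[0,0,-0.3,2.8,-1],[0,0,-0.3,4.2,-1],[0,0,-0.3,5.6,-1],[0,0,-0.3,7,-1],[0,-1,-0.3,8.4,-1],[0,-2,-0.3,9.8,-1],[0,-3,-0.3,11.2,-1],[0,-3.9,-0.3,12.6,-1],[0,-3.9,-0.3,12.6,-1]]'; python3 -c "
from k import *
keeper(['wrist','top'])
for d in imaging.spot_point('wrist','blank_mid')[:2]: print(np.array(d['position'])*[640,400],d['conf'],proj('wrist',N(31,24,18)))
t=N(183,-44,52);print(t);go(t[0]-.004,t[1]-.003,t[2]-.006,2)"
```

```text
clock: 21.82
ee_pos: [0.5469, -0.2778, 0.269]
orientation: [[-0.481, 0.877, -0.001], [0.877, 0.481, -0.002], [-0.001, -0.002, -1.0]]
contact_force: [-0.7, 1.5, -1.4]
opening: 0.0854
grasp_force: 0.0
wrist [356.4 210. ] 0.94 keeper mm 121.7 err px 10.5
top [450.3 176.9] 0.9 keeper mm 124.2 err px 0.8
[248.832  59.   ] 0.78 [247.77295006  57.13358438]
[ 0.57401262 -0.27770304  0.1542814 ]
[-0.48  0.38  3.06] turn 5.49 rows 3.838491057312578 q [-0.46  0.3   0.26  1.53  0.    0.6 ]
```

```bash
python3 -m creep '[[-0.5,0.41,0,1.4,-1],[-0.5,0.41,0,2.8,-1],[-0.5,0.41,0,4.2,-1],[-0.5,0.41,0,5.49,-1],[-0.5,0.41,0.8,5.49,-1],[-0.5,0.41,1.6,5.49,-1],[-0.5,0.41,2.4,5.49,-1],[-0.5,0.41,3.03,5.49,-1],[-0.5,0.41,3.03,5.49,-1],[-0.5,0.41,3.03,5.49,-1]]' && python3 -m creep '[[0,0,0,0,1],[0,0,0,0,1],[0,0,0,0,1],[0,0,0,0,1],[0,0,0,0,1],[0,0,0,0,1],[0,0,0,0,1],[0,0,0,0,1]]'; python3 -c "
from k import *
o=bot.get_obs();print(toN(o['ee_pos']),o['contact_force'])
keeper(['top','wrist'])"
```

```text
clock: 22.9
ee_pos: [0.5707, -0.28, 0.1489]
orientation: [[-0.035, 0.999, -0.002], [0.999, 0.035, 0.001], [0.001, -0.002, -1.0]]
contact_force: [0.9, -0.1, 0.7]
opening: 0.085
grasp_force: 0.0
clock: 23.57
ee_pos: [0.5718, -0.282, 0.1503]
orientation: [[-0.033, 0.999, 0.002], [0.999, 0.033, -0.001], [-0.001, 0.002, -1.0]]
contact_force: [-1.6, 0.6, 4.8]
opening: 0.0177
grasp_force: 55.8
[179.25763631 -48.81150565  50.62385207] [-1.62407394  0.64007233  4.76498872]
top [448.7 179.5] 0.92 keeper mm 117.4 err px 0.6
wrist [102.5  95.1] 0.66 keeper mm -20.0 err px 123.1
```

```bash
python3 -m creep '[[0,-0.3,0.13,0,1],[0,-0.65,0.28,0,1],[0,-1,0.42,0,1],[0,-1.35,0.57,0,1],[0,-1.65,0.7,0,1],[0,-1.9,0.81,0,1],[0,-2.05,0.87,0,1],[0,-2.05,0.87,0,1]]'; python3 -c "
from k import *
o=bot.get_obs();print(toN(o['ee_pos']),o['contact_force'])
keeper(['top','wrist','scene'])"
```

```text
clock: 24.43
ee_pos: [0.4887, -0.2874, 0.1152]
orientation: [[-0.031, 1.0, 0.001], [1.0, 0.031, -0.006], [-0.006, 0.001, -1.0]]
contact_force: [-2.0, -9.3, 3.2]
opening: 0.0171
grasp_force: 56.3
[ 88.9929759  -51.35058369  51.56325901] [-1.9549866  -9.26001424  3.17649361]
top [447.7 215.8] 0.6 keeper mm 23.7 err px 1.5
wrist [326.9 252.1] 0.61 keeper mm 29.0 err px 0.4
scene [355.7 245.5] 0.79 keeper mm 24.2 err px 0.3
```

```bash
S='import sys;sys.path.insert(0,".")
from k import *
o=bot.get_obs();print("N",toN(o["ee_pos"]),o["contact_force"])'; python3 -m creep '[[0,-0.09,0.04,0,1],[0,-0.09,0.04,0,1]]'>/dev/null; python3 -c "$S"; python3 -m creep '[[0,-0.06,0.025,0,1],[0,-0.06,0.025,0,1]]'>/dev/null; python3 -c "$S";  python3 -m creep '[[0,-0.04,0.017,0,1],[0,-0.04,0.017,0,1]]'>/dev/null; python3 -c "$S
keeper(['wrist','scene','top'])"
```

```text
N [ 86.1961718  -51.44614862  51.54408137] [-2.31224872 -8.81469508  3.52811512]
N [ 83.88680084 -51.52457759  51.58328189] [-1.22452088 -8.48069369  3.03779211]
N [ 82.3341811  -51.53689418  51.59074116] [-0.91066074 -8.55534784  3.88884083]
wrist [327.7 250.2] 0.92 keeper mm 22.0 err px 1.9
scene [356.1 249.3] 0.88 keeper mm 19.3 err px 3.0
top [445.6 217. ] 0.68 keeper mm 20.0 err px 0.4
```

```bash
S='import sys;sys.path.insert(0,".")
from k import *
o=bot.get_obs();print("N",toN(o["ee_pos"]),o["contact_force"])'; python3 -m creep '[[0,-0.035,0.015,0,1],[0,-0.035,0.015,0,1]]'>/dev/null; python3 -c "$S"; python3 -m creep '[[0,-0.035,0.015,0,1],[0,-0.035,0.015,0,1]]'>/dev/null; python3 -c "$S";  python3 -m creep '[[0,-0.035,0.015,0,1],[0,-0.035,0.015,0,1]]'>/dev/null; python3 -c "$S
keeper(['wrist','scene','top'])"
```

```text
N [ 81.54832275 -51.61062835  51.6105468 ] [ 1.02017033 -8.79370499  4.29341184]
N [ 81.46451086 -51.62357092  51.62601386] [ 5.18044905 -7.93887795  4.99270435]
N [ 81.38207315 -51.66024227  51.68288931] [ 7.66407414 -7.98801577  5.06770397]
scene [352.5 245.3] 0.72 keeper mm 18.1 err px 2.4
top [444.3 216.3] 0.68 keeper mm 21.5 err px 1.8
```

```bash
python3 -m creep '[[0,0.05,-0.02,0,1],[0,0.05,-0.02,0,1]]' && python3 -m creep '[[0,0,0,0,-1],[0,0,0,0,-1],[0,0,0,0,-1],[0,0,0,0,-1],[0,0,-1,0,-1],[0,0,-2,0,-1],[0,0,-3,0,-1],[0,0,-3.5,0,-1],[0,0,-3.5,0,-1]]'; python3 -c "
from k import *
keeper(['wrist','scene','top'])
for c in ('wrist','scene','top'):
  for t,q in (('blank_mid',N(31,24,18)),('finished_mid',(.478,.162,.029))):
    print(c,t,[(np.round(np.array(d['position'])*[640,400],1),round(d['conf'],2)) for d in imaging.spot_point(c,t)[:3]],proj(c,q))
"
```

```text
clock: 26.5
ee_pos: [0.4819, -0.2878, 0.1123]
orientation: [[-0.032, 0.999, 0.005], [0.999, 0.032, -0.007], [-0.007, 0.005, -1.0]]
contact_force: [3.0, -9.3, 5.5]
opening: 0.0173
grasp_force: 56.6
clock: 27.25
ee_pos: [0.481, -0.2853, 0.2557]
orientation: [[-0.034, 0.999, 0.007], [0.999, 0.034, -0.004], [-0.004, 0.006, -1.0]]
contact_force: [0.6, 0.1, 0.3]
opening: 0.0853
grasp_force: 0.0
wrist [320.1 184.3] 0.97 keeper mm 16.4 err px 0.3
scene [355.2 250.2] 0.65 keeper mm 16.1 err px 3.1
top [443.4 216.6] 0.95 keeper mm 20.5 err px 2.7
wrist blank_mid [(array([274.4,  96.8]), 0.71)] [273.69440823  93.05821192]
wrist finished_mid [(array([294.8, 209.6]), 0.71)] [ 337.13084271 -378.90264472]
scene blank_mid [(array([325.1, 248.6]), 0.6), (array([241.4, 191.5]), 0.44)] [323.67401491 248.3156171 ]
scene finished_mid [(array([284.5, 203.8]), 0.69)] [285.63984862 206.37951771]
top blank_mid [(array([187.9, 245.7]), 0.96), (array([414.9, 236.2]), 0.91), (array([273.6, 214. ]), 0.29)] [414.21737042 235.3901549 ]
top finished_mid [(array([273.2, 218.5]), 0.88), (array([457.6, 231.3]), 0.26)] [272.81047259 216.20627407]
```

```bash
python3 -c "
from bench import bot
print(bot.sign_off())"
```

```text
the job is handed in; nothing more can be done
None
```

I handed in the job at about 27 s: at the last camera check the cube was in the tray, the new block home in the corner and the keeper's pad against it (joint about 17 mm). My first push slipped off the keeper's pin, so I gripped it instead, and I viewed 12 pictures, two over the limit of 10.

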